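Shut and clip down the spare-ink box

TASK

Shut the lid of the clear storage box on the sloping stand, gently and all the way, while its four side clips are still up; then flip all four clips fully down against the sides of the box. Leave the ink bottle and the jar beside the stand where they are.

Things in the scene. Friction and masses are not known exactly. Their poses are not given: they have to be found in the camera images.
- box: Clear plastic box, 160 (x) x 200 (y) x 63 (z) mm without lid, fixed on a sloping stand, its mouth leaning 30 degrees towards the robot. Origin: centre of its underside. x points up the slope, away from the robot; y to its left side; z square out of its mouth (rim at z = 63). Does not move.
- stand: Fixed black steel stand under the box. Origin: on the table under the box's origin (which is 55 mm up); x level, away from the robot, z up. A hoop of 14 mm round bar crosses above the box's upper end, in the way of an upright tool over the high clips: level bar at x = 8, z = 275, from y = -190 to 190; from its ends legs go down to x = 85 at the table.
- lid (a joint): White lid, 164 x 206 x 12 mm, hinged along the box's upper end; hinge line at x = 80, z = 63 mm of the box frame, in the lid's underside. 0 is shut, flat on the rim, top face at z = 75 of the box frame; grows as it opens, rad; starts 0.7 to 1.2. Stiff: it stays where it is left; about 1 N at its front edge moves it down.
- lid_front (a point): Middle of the lid's front (free) edge, on its outer face, 162 mm from the hinge line. Its axes are the lid's: x from the free edge towards the hinge, z out of the outer face.
- clip_left_low (a joint): Grey clip, plate 36 x 36 x 4 mm, hinged on the lid's left edge, the lower one (nearer the robot). Lid shut, its hinge is at x = -32 (mid-clip), y = 105.5, z = 69 mm of the box frame. 0 is fully down along the box's side, outer face at y = 108; 1.57 sticks straight out; up to 2.5 rad, starts 1.5 to 2.3. Stays where left; 1 N at its edge moves it.
- clip_left_low_edge (a point): Middle of the free edge of clip_left_low, on its outer (upper) face, 36 mm from its hinge; at z = 33 mm of the box frame when the clip is fully down.
- clip_left_high (a joint): Grey clip, plate 36 x 36 x 4 mm, hinged on the lid's left edge, the higher one (farther from the robot). Lid shut, its hinge is at x = 32 (mid-clip), y = 105.5, z = 69 mm of the box frame. 0 is fully down along the box's side, outer face at y = 108; 1.57 sticks straight out; up to 2.5 rad, starts 1.5 to 2.3. Stays where left; 1 N at its edge moves it.
- clip_left_high_edge (a point): Middle of the free edge of clip_left_high, on its outer (upper) face, 36 mm from its hinge; at z = 33 mm of the box frame when the clip is fully down.
- clip_right_low (a joint): Grey clip, plate 36 x 36 x 4 mm, hinged on the lid's right edge, the lower one (nearer the robot). Lid shut, its hinge is at x = -32 (mid-clip), y = -105.5, z = 69 mm of the box frame. 0 is fully down along the box's side, outer face at y = -108; 1.57 sticks straight out; up to 2.5 rad, starts 1.5 to 2.3. Stays where left; 1 N at its edge moves it.
- clip_right_low_edge (a point): Middle of the free edge of clip_right_low, on its outer (upper) face, 36 mm from its hinge; at z = 33 mm of the box frame when the clip is fully down.
- clip_right_high (a joint): Grey clip, plate 36 x 36 x 4 mm, hinged on the lid's right edge, the higher one (farther from the robot). Lid shut, its hinge is at x = 32 (mid-clip), y = -105.5, z = 69 mm of the box frame. 0 is fully down along the box's side, outer face at y = -108; 1.57 sticks straight out; up to 2.5 rad, starts 1.5 to 2.3. Stays where left; 1 N at its edge moves it.
- clip_right_high_edge (a point): Middle of the free edge of clip_right_high, on its outer (upper) face, 36 mm from its hinge; at z = 33 mm of the box frame when the clip is fully down.
- ink_bottle: Black ink bottle with paper label, 72 diameter, 200 high, standing on the table. Origin: centre of its underside. Bystander.
- small_jar: Black jar with paper label, 56 diameter, 90 high, standing on the table. Origin: centre of its underside. Bystander.

How it is judged:
By the outcome, as a careful person would: the job done as asked, in the order asked, and still so for the second after the job is handed in, with the robot touching nothing.
It also fails if it takes over 58 s, if anything falls off the work surface, if the arm or the gripper's body presses on something with over 40 N, if the wrist force passes 120 N, or if a joint passes its speed limit or range.

ROBOT

A 7-joint arm with a two-finger parallel gripper is mounted at the origin on the work surface. World frame = base frame: x ahead of the robot, y to its left, z up, the work surface at z = 0. Lengths are in mm, angles in degrees, forces in N, time in s.
With the tool pointing down it reaches from about 400 to 900 mm from the base axis. Payload 5.5 kg.
Tool frame: the origin (TCP) lies on the centre line of the jaws, within the pads' length; the fingertips stand 14 mm ahead of it and the grasp point (between the pads) lies 5 mm behind it (r.tip_extent is the distance from the TCP to the fingertips, in mm); z points along the fingers, y is the line along which they close (so a half turn about z gives the same grasp; the last joint's range is limited). The gripper opens to 85 mm and grips with 20 to 120 N. Pads are 22 mm wide; open, the fingers measure 114 mm over their backs; the gripper's body (76 mm by 85 mm) begins 54 mm behind the grasp point. The pads swing forward as they close: fully open they stand 13 mm farther back than shut.
Start: joints at [-51.497, 28.699, -24.465, 88.831, 12.651, 65.22, -12.049], TCP at [258.344, 596.454, 245.31] pointing down, gripper open.
Joint ranges: [-164.97, 164.97], [-17.58, 116.51], [-87.97, 89.64], [11.32, 138.91], [-80.73, 260.73], [10.89, 115.49], [-147.41, 147.41]. Speed limits (degrees/s): [147.25, 147.25, 180, 180, 180, 180, 180].

INTERFACE

Orientations are given as a 3x3 rotation matrix whose columns are the frame's x, y, z axes.
In Python, from rig import r, vision, nets gives the robot as it stands.
- The arm moves only by the tool send_rows, never from a script. Its argument "plan" is a list of rows, each an object with "linear": the shift along the tool's x, y, z in m, a list of three; "spin": the turn about the tool's z in degrees; "grip": the opening, from 0 (shut) to 1 (fully open). A call has 1 to 12 rows; each row shifts and turns the commanded pose from where the row before left it, along the tool's axes as they then stand; what a row does not reach is not made up. A row lasts 1/12 s, in which the tool goes at most 41.7 mm and 7.16 degrees, less where a joint would pass 70% of its speed; a pose out of reach is approached as far as the arm can. A call with a gripper value outside its range is refused whole. The fingers move at their own pace and stop on an object; the grip force is fixed at half the most. Time passes only in rows, so rows that do not move let the fingers close. It gives the time, the measured TCP pose, the force, the opening and the grip force at its end, in the units of the state.
- r.read_state(): the state, without advancing time (a new reading comes with each control period).
- vision.capture(name): name is "scene" or "side" or "wrist"; returns a dict with "image" (384x512x3 uint8, red, green, blue), "camera_matrix" (3x3 intrinsics, pixels), "R" (3x3) and "t" (3): a world point X has camera coordinates R X + t. Camera axes: x right, y down, z forward; pixel columns grow to the right and rows downward; lengths in mm; the calibration is good to about 2 mm. A picture is of the moment at which its call begins. There is no depth.
- r.sign_off(): hands the job in; it is judged then, once.
Trained networks look in the newest picture that a camera, given by its name, has taken for a name from the list of things; names that differ only in an ending like _2 or _b are one class to them, and where a whole thing is asked for, a point or a joint stands for the part that bears it (a point fixed in the world has none). Each returns a list of dicts, best first, with "conf" (0 to 1); they miss things now and then, are a little off and sometimes report something else, mostly with a low value. They report only what shows in the picture. A call takes as long as a camera call.
- nets.search_frame(camera, name): "bbox" ([centre column, centre row, width, height] in pixels, round what is visible of it).
- nets.cut_out(camera, name): "pixels" (384x512 bool, what is visible of it) and "bbox" ([centre column, centre row, width, height] in pixels, round what is visible of it).
- nets.landmark_of(camera, name): "xy" ([column, row] in pixels: a listed point, or the origin of a listed thing).
The state is a dict: "t": time; "qpos": joint angles; "joint_vel": joint speeds; "joint_efforts": joint torques, N m; "position": TCP position; "tcp_rot": TCP orientation; "ft_force": force on the tool from outside, world axes, zero at the start; "wrist_torque": the same for the moment, N m; "gripper_width": opening from 0.0 (shut) to 1.0 (fully open); "grasp_force": force on a finger pad.
Only numpy, scipy, OpenCV 4.12 (cv2) and the standard library are available. Lean on these libraries where they do the work, as an engineer would, in place of code of your own. Each camera call takes 0.05 s, during which the arm holds its last target. There are 200 camera calls.

## Working session

There is one attempt and no reset: what is moved stays moved. The work goes in short steps, Python scripts to look and compute and a tool call to move; the robot and the scene stay as the last step left them, time stands still between calls to the robot, and variables do not carry over. Pictures are saved under pics/ and viewed, at most 10 in all, crops included, and the job is handed in when it is done.

Besides the shell and the picture viewer there is one more tool, called after ">>>" by a JSON object that holds its "api" and its "payload", one argument or row to a line. send_rows: Moves the arm, as the interface text tells. Its arguments: {"type":"object","properties":{"plan":{"type":"array","items":{"type":"object","properties":{"linear":{"type":"array","items":{"type":"number"}},"spin":{"type":"number"},"grip":{"type":"number"}}}}},"required":["plan"]}

```bash
ls; mkdir -p pics; python3 - <<'E'
from rig import r,vision,nets
import cv2
s=r.read_state(); print(s['t'],s['position'],s['tcp_rot'],s['gripper_width'],r.tip_extent)
for c in("scene","side"):
    d=vision.capture(c); cv2.imwrite(f"pics/{c}0.png",d["image"][:,:,::-1])
    print(c,(-d["R"].T@d["t"]).round(),d["R"].round(2).tolist())
    for n in("box","stand","lid_front","ink_bottle","small_jar","clip_left_low_edge","clip_left_high_edge","clip_right_low_edge","clip_right_high_edge"):
        print(n,[(round(x["conf"],2),[round(float(v)) for v in x["xy"]]) for x in nets.landmark_of(c,n)[:3]])
E
```

```text
pics
0.0 [258.15598166 595.80600905 244.27261913] [[-9.17614241e-01  3.97471318e-01 -8.10442741e-04]
 [ 3.97472142e-01  9.17612563e-01 -1.75527158e-03]
 [ 4.60023336e-05 -1.93279061e-03 -9.99998131e-01]] 1.0012772176800364 14.0
scene [1579. -114.  766.] [[0.14, 0.99, -0.02], [0.54, -0.09, -0.84], [-0.83, 0.11, -0.54]]
box [(0.68, [272, 216])]
stand [(0.65, [275, 230])]
lid_front [(0.83, [267, 140])]
ink_bottle [(0.89, [163, 230]), (0.44, [319, 155])]
small_jar [(0.61, [362, 213]), (0.34, [319, 153])]
clip_left_low_edge [(0.57, [320, 153])]
clip_left_high_edge [(0.72, [321, 170])]
clip_right_low_edge [(0.67, [224, 160]), (0.67, [166, 233])]
clip_right_high_edge []
side [1202.  679.  873.] [[-0.74, 0.67, -0.02], [0.44, 0.47, -0.76], [-0.5, -0.58, -0.64]]
box [(0.87, [268, 219])]
stand [(0.85, [267, 232])]
lid_front [(0.85, [292, 138]), (0.47, [239, 133])]
ink_bottle [(0.68, [239, 134]), (0.67, [206, 170])]
small_jar [(0.73, [363, 298])]
clip_left_low_edge [(0.47, [326, 183])]
clip_left_high_edge [(0.51, [305, 206])]
clip_right_low_edge [(0.6, [238, 131])]
clip_right_high_edge [(0.68, [223, 151])]
```

View pics/scene0.png

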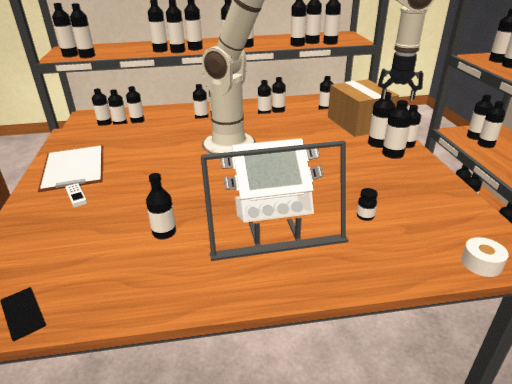

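View pics/side0.png

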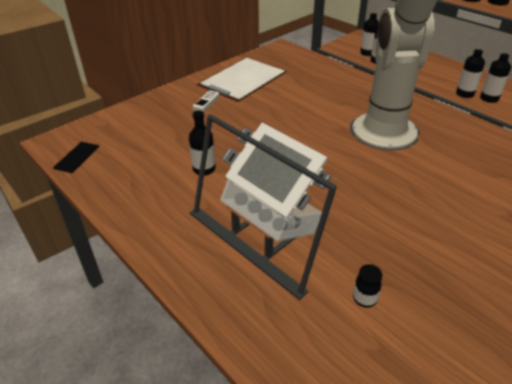

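The scene view shows the lid open, seen from behind the hoop. The hoop bar ends are at about (204,155) and (346,144), with feet at (210,254) and (348,240). In the side view the bar ends are at about (210,120) and (331,184), with feet at (195,212) and (302,291). The bottle is on the box's right (-y) and the jar on its left (+y). Next I fit a pose model.

```bash
cat > h.py <<'E'
import numpy as np
from rig import r,vision,nets
from scipy.optimize import least_squares
Rz=lambda a:np.array([[np.cos(a),-np.sin(a),0],[np.sin(a),np.cos(a),0],[0,0,1]])
S=np.radians(30); B=np.array([[np.cos(S),0,-np.sin(S)],[0,1,0],[np.sin(S),0,np.cos(S)]])
stand=lambda p,q:Rz(p[2])@np.asarray(q,float)+[p[0],p[1],0]
box=lambda p,q:stand(p,B@np.asarray(q,float)+[0,0,55])
def lid(p,a,d,y,h): # d from hinge to free edge, h above underside
    return box(p,[80-d*np.cos(a)+h*np.sin(a),y,63+d*np.sin(a)+h*np.cos(a)])
def clip(p,a,s,x,c,e=36,o=2.5):
    return lid(p,a,80-x,s*(105.5+e*np.sin(c)+o*np.cos(c)),6-e*np.cos(c)+o*np.sin(c))
def proj(d,X):
    q=d["camera_matrix"]@(d["R"]@X+d["t"]); return q[:2]/q[2]
def lm(c,n):
    l=nets.landmark_of(c,n); return [(x["conf"],np.array(x["xy"],float)) for x in l]
def tri(obs): # list of (cam,xy)
    A=[];b=[]
    for d,u in obs:
        P=d["camera_matrix"]@np.c_[d["R"],d["t"]]
        for k in(0,1):
            w=u[k]*P[2]-P[k]; w/=np.linalg.norm(w[:3]); A.append(w[:3]);b.append(-w[3])
    return np.linalg.lstsq(np.array(A),np.array(b),rcond=None)[0]
CL={"left_low":(1,-32),"left_high":(1,32),"right_low":(-1,-32),"right_high":(-1,32)}
E
python3 - <<'E'
from h import *
sc=vision.capture("scene"); sd=vision.capture("side")
H={sc:0} if 0 else None
bar=[([8,-190,275],(204,155),(210,120)),([8,190,275],(346,144),(331,184)),([85,-190,0],(210,254),(195,212)),([85,190,0],(348,240),(302,291))]
ob={}
for k,d in(("scene",sc),("side",sd)):
    for n in["box","stand","lid_front"]+[f"clip_{c}_edge" for c in CL]:
        ob[k,n]=lm(k,n)
D={"scene":sc,"side":sd}
for n,a,b in(("bottle",(163,231),(206,170)),("jar",(362,213),(363,298))): print(n,tri([(sc,a),(sd,b)]).round())
def model(v,n):
    p=v[:3];a=v[3]
    if n=="box":return box(p,[0,0,0])
    if n=="stand":return stand(p,[0,0,0])
    if n=="lid_front":return lid(p,a,162,0,12)
    k=n[5:-5];i=list(CL).index(k);return clip(p,a,*CL[k],v[4+i])
def res(v,full=False):
    e=[]
    for X,u,w in bar:
        Y=stand(v[:3],X); e+=list((proj(sc,Y)-u)*.7)+list((proj(sd,Y)-w)*.7)
    for (k,n),l in ob.items():
        if not l: continue
        y=proj(D[k],model(v,n))
        f=min((y-u for c,u in l),key=np.linalg.norm); e+=list(f)
        if full: print(k,n,f.round(1))
    return np.r_[e,(np.array(v[4:])-1.9)*2]
s=least_squares(res,[600,0,0,.95,1.9,1.9,1.9,1.9],loss="soft_l1",x_scale=[10,10,.1,.1,.1,.1,.1,.1])
print(s.x.round(3)); print(res(s.x,True)[:16].round(1))
p=s.x[:3];a=s.x[3]
print("front",lid(p,a,162,0,12).round(),"shut",lid(p,0,162,0,12).round())
for k in CL: print(k,[clip(p,0,*CL[k],c).round().tolist() for c in(0,1.57,2.2)])
E
```

```text
bottle [ 568. -257.   -9.]
jar [597. 369.   0.]
[6.21356e+02 7.21470e+01 2.20000e-02 1.28900e+00 1.33800e+00 1.79100e+00
 1.48800e+00 1.73000e+00]
scene box [ 2.8 -1.9]
scene stand [-0.5 -0.9]
scene lid_front [-3.1  0. ]
scene clip_left_low_edge [-0.2 -1.5]
scene clip_left_high_edge [1.8 1.7]
scene clip_right_low_edge [ 0.1 -0.7]
scene clip_right_high_edge [2.7 0.2]
side box [-2.1  0.7]
side stand [-2.2  0.9]
side clip_left_low_edge [ 0.6 -0.4]
side clip_left_high_edge [ 0.1 -1.5]
side clip_right_low_edge [ 0.5 -0.5]
side clip_right_high_edge [-0.   1.2]
[-1.5  0.4  0.2 -3.  -2.6 -1.1  0.   2.3  1.4  1.   0.9 -0.3 -4.3 -0.6
 -2.6  1.6]
front [551.  71. 270.] shut [513.  70.  79.]
left_low [[575.0, 179.0, 68.0], [555.0, 212.0, 101.0], [545.0, 204.0, 119.0]]
left_high [[630.0, 180.0, 100.0], [610.0, 213.0, 133.0], [600.0, 205.0, 151.0]]
right_low [[580.0, -37.0, 68.0], [561.0, -71.0, 101.0], [550.0, -63.0, 119.0]]
right_high [[635.0, -36.0, 100.0], [616.0, -69.0, 133.0], [606.0, -61.0, 151.0]]
```

>>> {"api": "send_rows", "payload": {
  "plan": [
    {"linear":[0,0,-0.012],"spin":6.53,"grip":0},
    {"linear":[0,0,-0.012],"spin":6.53,"grip":0},
    {"linear":[0,0,-0.012],"spin":6.53,"grip":0},
    {"linear":[0,0,-0.012],"spin":6.53,"grip":0},
    {"linear":[0,0,-0.012],"spin":6.53,"grip":0},
    {"linear":[0,0,-0.012],"spin":6.53,"grip":0},
    {"linear":[0,0,-0.012],"spin":6.53,"grip":0},
    {"linear":[0,0,-0.012],"spin":6.53,"grip":0},
    {"linear":[0,0,-0.012],"spin":6.53,"grip":0},
    {"linear":[0,0,-0.012],"spin":6.53,"grip":0}
  ]
}}

```text
t: 2.63
position: [258.2, 596.4, 366.0]
tcp_rot: [[-0.017, 1.0, -0.0], [1.0, 0.017, 0.0], [0.0, -0.0, -1.0]]
ft_force: [0.1, 1.2, -0.4]
gripper_width: 0.002
grasp_force: 0.0
```

```bash
python3 - <<'E'
from h import *
s=r.read_state(); print(s['position'].round(1),s['tcp_rot'].round(3).tolist())
E
```

```text
[258.2 596.4 366. ] [[-0.017, 1.0, -0.0], [1.0, 0.017, 0.0], [0.0, -0.0, -1.0]]
```

>>> {"api": "send_rows", "payload": {
  "plan": [
    {"linear":[-0.035,0.014,0],"spin":0,"grip":0},
    {"linear":[-0.035,0.014,0],"spin":0,"grip":0},
    {"linear":[-0.035,0.014,0],"spin":0,"grip":0},
    {"linear":[-0.035,0.014,0],"spin":0,"grip":0},
    {"linear":[-0.035,0.014,0],"spin":0,"grip":0},
    {"linear":[-0.035,0.014,0],"spin":0,"grip":0},
    {"linear":[-0.035,0.014,0],"spin":0,"grip":0},
    {"linear":[-0.035,0.014,0],"spin":0,"grip":0},
    {"linear":[-0.035,0.014,0],"spin":0,"grip":0},
    {"linear":[-0.035,0.014,0],"spin":0,"grip":0},
    {"linear":[-0.035,0.014,0],"spin":0,"grip":0},
    {"linear":[-0.035,0.014,0],"spin":0,"grip":0}
  ]
}}

```text
t: 3.63
position: [436.0, 178.6, 365.7]
tcp_rot: [[-0.023, 1.0, 0.001], [1.0, 0.023, 0.001], [0.001, 0.001, -1.0]]
ft_force: [0.3, 0.7, -0.3]
gripper_width: 0.004
grasp_force: 0.0
```

>>> {"api": "send_rows", "payload": {
  "plan": [
    {"linear":[-0.035,0.014,0],"spin":0,"grip":0},
    {"linear":[-0.035,0.014,0],"spin":0,"grip":0},
    {"linear":[-0.035,0.014,0],"spin":0,"grip":0},
    {"linear":[0,0,0],"spin":0,"grip":0}
  ]
}}

```text
t: 3.97
position: [482.3, 67.7, 365.7]
tcp_rot: [[-0.011, 1.0, 0.002], [1.0, 0.011, -0.003], [-0.003, 0.002, -1.0]]
ft_force: [-0.1, -1.2, -0.3]
gripper_width: 0.001
grasp_force: 0.0
```

```bash
python3 - <<'E'
from h import *
import cv2
d=vision.capture("wrist"); cv2.imwrite("pics/w1.png",d["image"][:,:,::-1])
print((-d["R"].T@d["t"]).round(),d["R"].round(2).tolist())
p=[621.4,72.1,.022]
print(proj(d,lid(p,1.29,162,0,12)))
for n in["lid_front","box"]+[f"clip_{c}_edge" for c in CL]: print(n,lm("wrist",n))
E
```

```text
[482. 149. 494.] [[1.0, 0.01, 0.0], [0.01, -0.95, 0.32], [0.01, -0.32, -0.95]]
[349.92547198 193.93428275]
lid_front [(0.71, array([330.1, 182.9]))]
box []
clip_left_low_edge []
clip_left_high_edge []
clip_right_low_edge [(0.55, array([358.9, 314.6]))]
clip_right_high_edge [(0.87, array([399.3, 290.4]))]
```

View pics/w1.png

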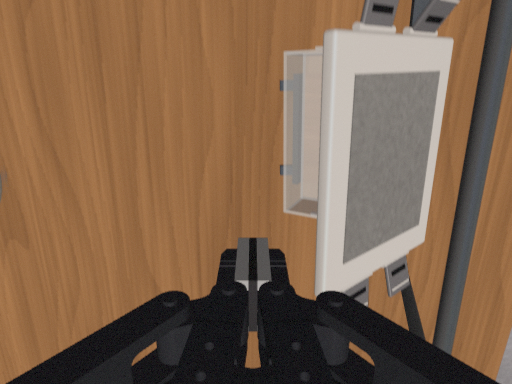

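The wrist view shows the lid's outer face with corners at about (330,38), (453,36), (433,231) and (331,287). The hoop bar runs from (497,0) to (450,345), and all clips are up. I'll refit with this view.

```bash
python3 - <<'E'
from h import *
sc=vision.capture("scene"); sd=vision.capture("side");w=vision.capture("wrist")
bar=[([8,-190,275],(204,155),(210,120)),([8,190,275],(346,144),(331,184)),([85,-190,0],(210,254),(195,212)),([85,190,0],(348,240),(302,291))]
cor=[(162,103,12,(330,38)),(-2,103,12,(453,36)),(-2,-103,12,(433,231)),(162,-103,12,(331,287))]
ln=np.array([497,0.]);dr=np.array([-47,345.]);nn=np.array([dr[1],-dr[0]])/np.hypot(*dr)
ce={"right_low":(359,300),"right_high":(399,290),"left_low":None}
def res(v):
    e=[];p=v[:3]
    for X,u,q in bar:
        Y=stand(p,X); e+=list((proj(sc,Y)-u)*.5)+list((proj(sd,Y)-q)*.5)
    for d,y,h,u in cor: e+=list((proj(w,lid(p,v[3],d,y,h))-u)*.5)
    for y in(-60,100): e.append((proj(w,stand(p,[8,y,275]))-ln)@nn*.5)
    return np.array(e)
s=least_squares(res,[621,72,.02,1.1],loss="soft_l1",x_scale=[10,10,.1,.1])
print(s.x.round(3)); print(res(s.x).round(1)*2)
p=s.x[:3];a=s.x[3]
print("front",lid(p,a,162,0,12).round(),"shut",lid(p,0,162,0,12).round(),"hinge",lid(p,0,0,0,0).round(),'bar',stand(p,[8,0,275]))
for k in CL:
    for n,d in (("scene",sc),("side",sd),("wrist",w)):
        l=lm(n,f"clip_{k}_edge")
        if l:
            q=least_squares(lambda c:proj(d,clip(p,a,*CL[k],c[0]))-l[0][1],[1.9],bounds=(1,2.6)); print(k,n,round(l[0][0],2),q.x.round(2),q.fun.round(1))
E
```

```text
[6.2077e+02 8.7023e+01 9.1000e-02 1.1710e+00]
[ 4.4  2.4  0.4  0.2 -0.2 -4.2 10.2  3.6 10.   3.6  2.4  5.6 -1.2 -4.6
  6.8  4.2  0.2 -0.8 -0.8  1.8 -2.4 11.8 -1.8 21.8  1.4  2.4]
front [537.  79. 257.] shut [513.  77.  79.] hinge [658.  90. 150.] bar [628.73650186  87.74993229 275.        ]
left_low scene 0.46 [1.31] [0.4 0.4]
left_low side 0.57 [2.11] [ 2.8 -3.8]
left_high scene 0.67 [2.6] [ 1.  -2.9]
left_high side 0.64 [2.51] [ 2.3 -3.7]
left_high wrist 0.9 [2.6] [ 1.  -1.1]
right_low scene 0.7 [1.6] [2.7 1. ]
right_low side 0.39 [2.18] [2.9 3.5]
right_high scene 0.72 [1.54] [5.  1.4]
right_high side 0.68 [2.23] [0.8 6.3]
right_high wrist 0.82 [1.7] [ 2.6 -9. ]
```

```bash
python3 - <<'E'
from h import *
import cv2
w=vision.capture("wrist"); print(w["camera_matrix"].round(1).tolist())
for m in nets.cut_out("wrist","lid")[:2]:
    c=max(cv2.findContours(m["pixels"].astype(np.uint8),0,2)[0],key=cv2.contourArea)
    print(m["conf"],cv2.approxPolyDP(c,5,True)[:,0].tolist())
cv2.imwrite("pics/w2.png",cv2.resize(w["image"][0:340,272:512,::-1],None,fx=1.75,fy=1.75))
ln=np.array([497,0.]);dr=np.array([-47,345.]);nn=np.array([dr[1],-dr[0]])/np.hypot(*dr)
cor=[(162,103,12,(330,38)),(-2,103,12,(453,36)),(-2,-103,12,(433,231)),(162,-103,12,(331,287))]
def res(v):
    e=[];p=v[:3]
    for d,y,h,u in cor: e+=list((proj(w,lid(p,v[3],d,y,h))-u))
    for y in(-60,100): e.append((proj(w,stand(p,[8,y,275]))-ln)@nn)
    return np.array(e)
s=least_squares(res,[621,72,.02,1.1],x_scale=[10,10,.1,.1]);print(s.x.round(3)); print(res(s.x).round(1))
E
```

```text
[[343.5, 0.0, 252.4], [0.0, 343.5, 186.9], [0.0, 0.0, 1.0]]
0.95 [[464, 6], [444, 3], [419, 37], [401, 48], [406, 0], [373, 0], [356, 45], [328, 50], [317, 294], [339, 290], [368, 306], [370, 287], [381, 278], [390, 306], [410, 294], [407, 264], [425, 248], [456, 58], [440, 45]]
[6.21997e+02 9.11190e+01 9.90000e-02 1.14300e+00]
[-5.  -7.9  0.3 -5.6  0.2  6.9 -3.2 14.3  4.1  3.2]
```

View pics/w2.png

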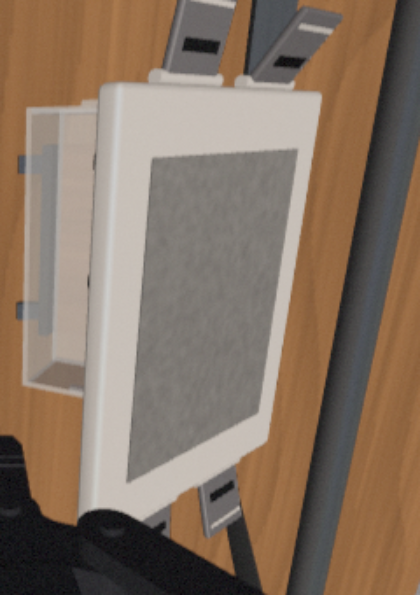

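The zoomed crop corrects the lid corners to (331,49), (455,54), (425,251) and (321,297). The bar centre runs from (505,0) to (448,337). I'm refitting with those.

```bash
cat >> h.py <<'E'
BAR=[([8,-190,275],(204,155),(210,120)),([8,190,275],(346,144),(331,184)),([85,-190,0],(210,254),(195,212)),([85,190,0],(348,240),(302,291))]
E
python3 - <<'E'
from h import *
sc=vision.capture("scene"); sd=vision.capture("side");w=vision.capture("wrist")
ln=np.array([505,0.]);dr=np.array([-57,337.]);nn=np.array([dr[1],-dr[0]])/np.hypot(*dr)
cor=[(162,103,12,(331,49)),(-2,103,12,(455,54)),(-2,-103,12,(425,251)),(162,-103,12,(321,297))]
def res(v,k=.5):
    e=[];p=v[:3]
    for d,y,h,u in cor: e+=list((proj(w,lid(p,v[3],d,y,h))-u))
    for y in(-60,100): e.append((proj(w,stand(p,[8,y,275]))-ln)@nn)
    for X,u,q in BAR:
        Y=stand(p,X); e+=list((proj(sc,Y)-u)*k)+list((proj(sd,Y)-q)*k)
    return np.array(e)
for k in(0,.5):
    s=least_squares(res,[621,72,.02,1.1],args=(k,),loss="soft_l1",x_scale=[10,10,.1,.1]);print(s.x.round(3)); print(res(s.x,1).round(1))
p=s.x[:3];a=s.x[3]
print("front",lid(p,a,162,0,12).round(),"shut",lid(p,0,162,0,12).round(),"hinge",lid(p,0,0,0,0).round(),'bar',stand(p,[8,0,275]))
for k in CL:
    for n,d in (("scene",sc),("side",sd),("wrist",w)):
        l=lm(n,f"clip_{k}_edge")
        if l:
            q=least_squares(lambda c:proj(d,clip(p,a,*CL[k],c[0]))-l[0][1],[1.9],bounds=(1,2.6)); print(k,n,round(l[0][0],2),q.x.round(2),q.fun.round(1))
E
```

```text
[6.21744e+02 7.58270e+01 5.30000e-02 1.14700e+00]
[-0.4 -0.4 -0.5 -3.   0.8  1.4 -0.2 16.4 -0.7  1.7 -0.5  1.6 -0.6 -2.7
 -3.1 -2.5  3.2  2.9  4.5  2.7  0.9  1.8 -4.7 -2.3 -0.1  2.6]
[6.21765e+02 7.56370e+01 5.10000e-02 1.14600e+00]
[-0.2 -0.3 -0.3 -2.7  0.7  1.6 -0.5 16.4 -0.8  1.9 -0.6  1.6 -0.6 -2.7
 -3.1 -2.4  3.1  2.9  4.3  2.6  0.9  1.7 -4.8 -2.2 -0.3  2.6]
front [535.  71. 254.] shut [513.  70.  79.] hinge [659.  78. 150.] bar [629.75418817  76.04559575 275.        ]
left_low scene 0.57 [1.] [151.6 -76.8]
left_low side 0.64 [1.61] [ 1.3 -1.2]
left_high scene 0.72 [1.14] [1.2 1.7]
left_high side 0.55 [2.11] [ 3.  -4.1]
left_high wrist 0.72 [2.3] [-4.1  3.7]
right_low scene 0.41 [1.89] [0.5 0.4]
right_low side 0.66 [2.31] [0.3 2. ]
right_high scene 0.51 [1.48] [1.8 0.1]
right_high side 0.51 [2.15] [2.6 1.1]
right_high wrist 0.63 [1.8] [ 0.  -0.2]
```

>>> {"api": "send_rows", "payload": {
  "plan": [
    {"linear":[0.003,0.026,0],"spin":-0.8,"grip":0},
    {"linear":[0.003,0.026,0],"spin":-0.8,"grip":0},
    {"linear":[0.002,0.026,0],"spin":-0.6,"grip":0},
    {"linear":[0,0,0.03],"spin":0,"grip":0},
    {"linear":[0,0,0.03],"spin":0,"grip":0},
    {"linear":[0,0,0.024],"spin":0,"grip":0},
    {"linear":[0,0,0.006],"spin":0,"grip":0},
    {"linear":[0,0,0.005],"spin":0,"grip":0},
    {"linear":[0,0,0.005],"spin":0,"grip":0},
    {"linear":[0,0,0.005],"spin":0,"grip":0},
    {"linear":[0,0,0.005],"spin":0,"grip":0},
    {"linear":[0,0,0.005],"spin":0,"grip":0}
  ]
}}

```text
t: 6.92
position: [558.6, 87.3, 251.3]
tcp_rot: [[-0.061, 0.998, 0.003], [0.998, 0.061, 0.001], [0.001, 0.003, -1.0]]
ft_force: [0.2, -0.3, 0.9]
gripper_width: -0.001
grasp_force: 0.5
```

>>> {"api": "send_rows", "payload": {
  "plan": [
    {"linear":[-0.001,0,0.004],"spin":0,"grip":0},
    {"linear":[-0.001,0,0.004],"spin":0,"grip":0},
    {"linear":[-0.001,0,0.005],"spin":0,"grip":0},
    {"linear":[-0.001,0,0.005],"spin":0,"grip":0},
    {"linear":[-0.001,0,0.005],"spin":0,"grip":0},
    {"linear":[-0.001,0,0.005],"spin":0,"grip":0},
    {"linear":[-0.001,0,0.005],"spin":0,"grip":0},
    {"linear":[-0.001,0,0.005],"spin":0,"grip":0},
    {"linear":[0,0,0.005],"spin":0,"grip":0},
    {"linear":[0,0,0.005],"spin":0,"grip":0},
    {"linear":[0,0,0.005],"spin":0,"grip":0},
    {"linear":[0,0,0.005],"spin":0,"grip":0}
  ]
}}

```text
t: 7.92
position: [558.1, 79.1, 191.7]
tcp_rot: [[-0.061, 0.998, -0.0], [0.998, 0.061, -0.0], [-0.0, -0.0, -1.0]]
ft_force: [-0.9, -0.1, 0.9]
gripper_width: -0.001
grasp_force: 0.4
```

>>> {"api": "send_rows", "payload": {
  "plan": [
    {"linear":[0,-0.002,0.005],"spin":0,"grip":0},
    {"linear":[0,-0.002,0.005],"spin":0,"grip":0},
    {"linear":[0,-0.002,0.005],"spin":0,"grip":0},
    {"linear":[0,-0.002,0.005],"spin":0,"grip":0},
    {"linear":[0,-0.002,0.005],"spin":0,"grip":0},
    {"linear":[0,-0.002,0.005],"spin":0,"grip":0},
    {"linear":[0,-0.002,0.004],"spin":0,"grip":0},
    {"linear":[0,-0.002,0.004],"spin":0,"grip":0},
    {"linear":[0,-0.002,0.004],"spin":0,"grip":0},
    {"linear":[0,-0.002,0.004],"spin":0,"grip":0},
    {"linear":[0,-0.002,0.004],"spin":0,"grip":0},
    {"linear":[0,-0.002,0.004],"spin":0,"grip":0}
  ]
}}

```text
t: 8.92
position: [534.0, 77.7, 137.9]
tcp_rot: [[-0.061, 0.998, 0.0], [0.998, 0.061, 0.0], [0.0, 0.0, -1.0]]
ft_force: [0.0, 0.0, 0.9]
gripper_width: 0.001
grasp_force: 0.3
```

>>> {"api": "send_rows", "payload": {
  "plan": [
    {"linear":[0,0,0.003],"spin":0,"grip":0},
    {"linear":[0,0,0.003],"spin":0,"grip":0},
    {"linear":[0,0,0.003],"spin":0,"grip":0},
    {"linear":[0,0,0.002],"spin":0,"grip":0},
    {"linear":[0,0,0.002],"spin":0,"grip":0},
    {"linear":[0,0,0.002],"spin":0,"grip":0},
    {"linear":[0,0,0.002],"spin":0,"grip":0},
    {"linear":[0,0,0.001],"spin":0,"grip":0},
    {"linear":[0,0,0.001],"spin":0,"grip":0}
  ]
}}

```text
t: 9.67
position: [534.2, 77.7, 119.2]
tcp_rot: [[-0.061, 0.998, -0.0], [0.998, 0.061, 0.0], [0.0, -0.0, -1.0]]
ft_force: [-0.1, -0.0, 1.3]
gripper_width: -0.003
grasp_force: 0.3
```

>>> {"api": "send_rows", "payload": {
  "plan": [
    {"linear":[0,0,0.001],"spin":0,"grip":0},
    {"linear":[0,0,0.001],"spin":0,"grip":0},
    {"linear":[0,0,0.001],"spin":0,"grip":0},
    {"linear":[0,0,0.001],"spin":0,"grip":0}
  ]
}}

```text
t: 10.0
position: [534.2, 77.6, 115.2]
tcp_rot: [[-0.061, 0.998, 0.0], [0.998, 0.061, 0.0], [0.0, 0.0, -1.0]]
ft_force: [0.5, 0.7, 1.4]
gripper_width: 0.0
grasp_force: 0.3
```

>>> {"api": "send_rows", "payload": {
  "plan": [
    {"linear":[0,0,0.001],"spin":0,"grip":0},
    {"linear":[0,0,0.001],"spin":0,"grip":0},
    {"linear":[0,0,0.001],"spin":0,"grip":0}
  ]
}}

```text
t: 10.25
position: [534.2, 77.6, 112.2]
tcp_rot: [[-0.061, 0.998, 0.0], [0.998, 0.061, 0.0], [0.0, 0.0, -1.0]]
ft_force: [0.1, -0.9, 1.1]
gripper_width: -0.004
grasp_force: 0.3
```

>>> {"api": "send_rows", "payload": {
  "plan": [
    {"linear":[0,0,0.001],"spin":0,"grip":0},
    {"linear":[0,0,0.001],"spin":0,"grip":0}
  ]
}}

```text
t: 10.42
position: [534.2, 77.7, 110.2]
tcp_rot: [[-0.061, 0.998, -0.0], [0.998, 0.061, 0.0], [0.0, -0.0, -1.0]]
ft_force: [0.1, -0.2, 0.6]
gripper_width: 0.001
grasp_force: 0.3
```

```bash
python3 - <<'E'
from h import *
import cv2
print(r.read_state()["ft_force"].round(1))
a=[cv2.resize(vision.capture(c)["image"][100:300,x:x+200,::-1],None,fx=2,fy=2) for c,x in(("scene",180),("side",160))]
cv2.imwrite("pics/c1.png",np.hstack(a))
E
```

```text
[ 0.1 -0.2  0.6]
```

View pics/c1.png

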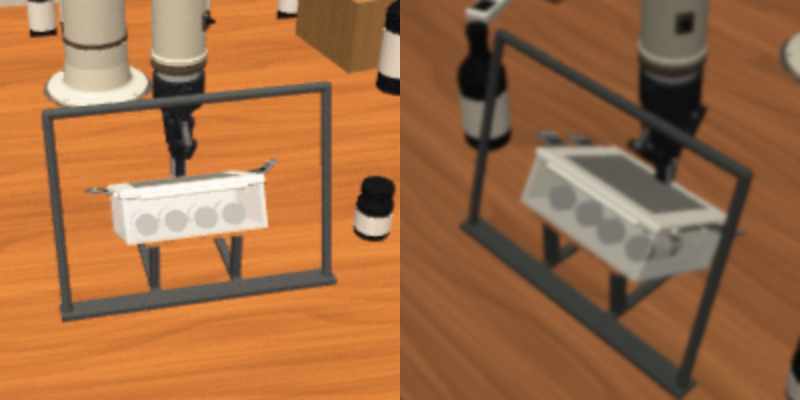

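The lid is nearly flat on the box, with the tool on its front part and all clips up. I'll keep pressing until it meets the stop.

>>> {"api": "send_rows", "payload": {
  "plan": [
    {"linear":[0,0,0.001],"spin":0,"grip":0},
    {"linear":[0,0,0.001],"spin":0,"grip":0}
  ]
}}

```text
t: 10.68
position: [534.5, 77.7, 108.5]
tcp_rot: [[-0.061, 0.998, 0.0], [0.998, 0.061, 0.0], [0.0, 0.0, -1.0]]
ft_force: [-1.1, 0.1, 7.6]
gripper_width: -0.002
grasp_force: 3.9
```

>>> {"api": "send_rows", "payload": {
  "plan": [
    {"linear":[0,0,0.001],"spin":0,"grip":0},
    {"linear":[0,0,0],"spin":0,"grip":0}
  ]
}}

```text
t: 10.85
position: [534.6, 77.7, 108.4]
tcp_rot: [[-0.061, 0.998, 0.001], [0.998, 0.061, 0.0], [0.0, 0.001, -1.0]]
ft_force: [-2.9, 0.6, 9.9]
gripper_width: -0.003
grasp_force: 5.1
```

>>> {"api": "send_rows", "payload": {
  "plan": [
    {"linear":[0,0,-0.01],"spin":0,"grip":0},
    {"linear":[0,0,-0.02],"spin":0,"grip":0.2},
    {"linear":[0,0,-0.03],"spin":0,"grip":1},
    {"linear":[0,0,-0.03],"spin":0,"grip":1},
    {"linear":[0.025,0.005,0],"spin":0,"grip":1},
    {"linear":[0.025,0.005,0],"spin":0,"grip":1},
    {"linear":[0.025,0.005,0],"spin":0,"grip":1},
    {"linear":[0.025,0.005,0],"spin":0,"grip":1},
    {"linear":[0.024,0.006,0],"spin":0,"grip":1},
    {"linear":[0,0,0],"spin":0,"grip":1},
    {"linear":[0,0,0],"spin":0,"grip":1}
  ]
}}

```text
t: 11.77
position: [546.6, 206.8, 195.0]
tcp_rot: [[-0.067, 0.998, -0.011], [0.998, 0.067, -0.0], [0.001, -0.011, -1.0]]
ft_force: [-12.3, 4.2, -2.6]
gripper_width: 0.998
grasp_force: 0.0
```

```bash
python3 - <<'E'
from h import *
import cv2
d=vision.capture("wrist"); cv2.imwrite("pics/w3.png",d["image"][:,:,::-1])
sc=vision.capture("scene");sd=vision.capture("side")
p=[621.8,75.6,.051]
for n,x in(("wrist",d),("scene",sc),("side",sd)):
    print(n,"front",proj(x,lid(p,0,162,0,12)).round(),lm(n,"lid_front"),"hinge LH",proj(x,clip(p,0,1,32,0,0,2.5)).round(),"LL",proj(x,clip(p,0,1,-32,0,0,2.5)).round(),"corner",proj(x,lid(p,0,162,103,12)).round())
E
```

```text
wrist front [204. 334.] [(0.58, array([205.1, 331.2]))] hinge LH [349. 256.] LL [260. 232.] corner [201. 226.]
scene front [265. 188.] [(0.61, array([264.5, 187. ]))] hinge LH [309. 187.] LL [303. 187.] corner [297. 184.]
side front [296. 190.] [(0.92, array([297.6, 187.9]))] hinge LH [303. 215.] LL [317. 213.] corner [327. 209.]
```

View pics/w3.png

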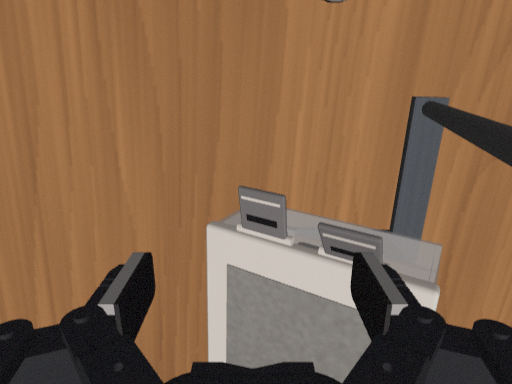

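The wrist view shows both left clips up: low at about (263,212), high at about (350,245). The front finger is over the high clip, and the bar and left leg are at upper right. The -12 N x force needs checking.

```bash
python3 - <<'E'
from h import *
s=r.read_state(); print(s['t'],s['position'].round(1),s['tcp_rot'].round(3).tolist(),s['ft_force'].round(1),s['wrist_torque'].round(2),s['qpos'].round(1),s['joint_vel'].round(2))
E
```

```text
12.0667 [546.7 205.5 195.1] [[-0.065, 0.998, -0.011], [0.998, 0.065, -0.0], [0.001, -0.011, -1.0]] [-12.2   4.7  -1.4] [0.67 1.66 0.23] [-28.9  23.5   7.3 101.8  -3.8  55.5 -16.2] [ 0.04 -0.05 -0.11  0.06 -0.04 -0.01 -0.04]
```

>>> {"api": "send_rows", "payload": {
  "plan": [
    {"linear":[0,-0.006,0],"spin":0,"grip":1},
    {"linear":[0,-0.006,0],"spin":0,"grip":1},
    {"linear":[-0.003,0,0],"spin":0,"grip":1},
    {"linear":[-0.003,0,0],"spin":0,"grip":1}
  ]
}}

```text
t: 12.4
position: [541.3, 195.9, 197.9]
tcp_rot: [[-0.061, 0.998, 0.001], [0.998, 0.061, 0.0], [0.0, 0.001, -1.0]]
ft_force: [-0.3, -0.5, 0.3]
gripper_width: 0.997
grasp_force: 0.0
```

>>> {"api": "send_rows", "payload": {
  "plan": [
    {"linear":[0.004,0,0.006],"spin":0,"grip":1},
    {"linear":[0,0,0.006],"spin":0,"grip":1},
    {"linear":[0,0,0.006],"spin":0,"grip":1},
    {"linear":[0,0,0.006],"spin":0,"grip":1},
    {"linear":[0,0,0.006],"spin":0,"grip":1},
    {"linear":[0,0,0.006],"spin":0,"grip":1},
    {"linear":[0,0,0.006],"spin":0,"grip":1}
  ]
}}

```text
t: 12.98
position: [540.7, 200.2, 154.4]
tcp_rot: [[-0.061, 0.998, -0.0], [0.998, 0.061, -0.0], [-0.0, -0.0, -1.0]]
ft_force: [0.1, -0.1, -0.3]
gripper_width: 0.999
grasp_force: 0.0
```

>>> {"api": "send_rows", "payload": {
  "plan": [
    {"linear":[0,0.001,0.004],"spin":0,"grip":1},
    {"linear":[0,0.002,0.004],"spin":0,"grip":1},
    {"linear":[0,0.003,0.004],"spin":0,"grip":1},
    {"linear":[0,0.003,0.003],"spin":0,"grip":1},
    {"linear":[0,0.003,0.003],"spin":0,"grip":1},
    {"linear":[0,0.003,0.003],"spin":0,"grip":1}
  ]
}}

```text
t: 13.48
position: [556.2, 201.1, 134.1]
tcp_rot: [[-0.061, 0.998, 0.0], [0.998, 0.061, -0.0], [-0.0, 0.0, -1.0]]
ft_force: [-1.0, 1.0, 0.7]
gripper_width: 1.001
grasp_force: 0.6
```

>>> {"api": "send_rows", "payload": {
  "plan": [
    {"linear":[0,0.003,0.004],"spin":0,"grip":1},
    {"linear":[0,0.003,0.004],"spin":0,"grip":1},
    {"linear":[0,0.002,0.004],"spin":0,"grip":1},
    {"linear":[0,0,0.004],"spin":0,"grip":1},
    {"linear":[0,0,0.004],"spin":0,"grip":1},
    {"linear":[0,0,0.004],"spin":0,"grip":1},
    {"linear":[0,0,0.004],"spin":0,"grip":1},
    {"linear":[0,0,0.004],"spin":0,"grip":1}
  ]
}}

```text
t: 14.15
position: [563.6, 201.9, 101.9]
tcp_rot: [[-0.061, 0.998, 0.0], [0.998, 0.061, 0.0], [0.0, 0.0, -1.0]]
ft_force: [-0.2, 0.6, 1.7]
gripper_width: 0.999
grasp_force: 0.6
```

>>> {"api": "send_rows", "payload": {
  "plan": [
    {"linear":[0,0,0.003],"spin":0,"grip":1},
    {"linear":[-0.002,0,0],"spin":0,"grip":1},
    {"linear":[-0.002,0,0],"spin":0,"grip":1},
    {"linear":[-0.002,0,0],"spin":0,"grip":1},
    {"linear":[-0.002,0,0],"spin":0,"grip":1},
    {"linear":[-0.001,0,0],"spin":0,"grip":1}
  ]
}}

```text
t: 14.65
position: [564.2, 192.2, 99.3]
tcp_rot: [[-0.06, 0.998, -0.0], [0.998, 0.06, -0.0], [-0.0, -0.0, -1.0]]
ft_force: [-0.3, 1.8, -0.8]
gripper_width: 0.994
grasp_force: 0.7
```

>>> {"api": "send_rows", "payload": {
  "plan": [
    {"linear":[-0.001,0,0],"spin":0,"grip":1},
    {"linear":[-0.001,0,0],"spin":0,"grip":1}
  ]
}}

```text
t: 14.82
position: [564.3, 191.0, 99.3]
tcp_rot: [[-0.061, 0.998, 0.0], [0.998, 0.061, 0.001], [0.001, 0.0, -1.0]]
ft_force: [0.7, 3.9, -2.0]
gripper_width: 1.001
grasp_force: 1.9
```

>>> {"api": "send_rows", "payload": {
  "plan": [
    {"linear":[-0.001,0,0],"spin":0,"grip":1},
    {"linear":[-0.001,0,0],"spin":0,"grip":1}
  ]
}}

```text
t: 14.98
position: [564.3, 190.8, 99.3]
tcp_rot: [[-0.063, 0.998, 0.0], [0.998, 0.063, 0.002], [0.002, 0.0, -1.0]]
ft_force: [0.3, 7.5, -2.8]
gripper_width: 1.004
grasp_force: 3.8
```

>>> {"api": "send_rows", "payload": {
  "plan": [
    {"linear":[0.015,0,0],"spin":0,"grip":1},
    {"linear":[0.017,0,0],"spin":0,"grip":1},
    {"linear":[0,-0.01,-0.018],"spin":0,"grip":1},
    {"linear":[0,-0.015,-0.018],"spin":0,"grip":1},
    {"linear":[0,-0.015,-0.015],"spin":0,"grip":1},
    {"linear":[-0.005,-0.01,0],"spin":0,"grip":1},
    {"linear":[-0.007,-0.006,0],"spin":0,"grip":1},
    {"linear":[0,0,0],"spin":0,"grip":1}
  ]
}}

```text
t: 15.65
position: [506.5, 203.5, 150.4]
tcp_rot: [[-0.059, 0.998, -0.001], [0.998, 0.059, -0.001], [-0.001, -0.001, -1.0]]
ft_force: [-0.1, -0.7, -0.5]
gripper_width: 1.004
grasp_force: 0.0
```

```bash
python3 - <<'E'
from h import *
import cv2
p=[621.8,75.6,.051]
x=r.read_state()['position']; print((Rz(-p[2])@(x-[p[0],p[1],0])).round(1))
d=vision.capture("wrist"); cv2.imwrite("pics/w4.png",d["image"][:,:,::-1])
E
```

```text
[-108.6  133.6  150.4]
```

View pics/w4.png

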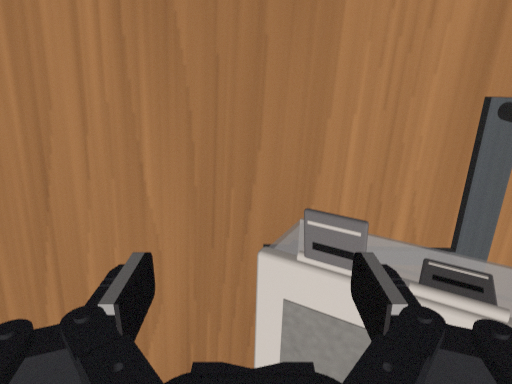

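The low left clip is up at about (335,238). The high one is at about (458,282), and I need to check whether that is flat.

```bash
python3 - <<'E'
from h import *
p=[621.8,75.6,.051]
d=vision.capture("wrist")
for k in("left_high","left_low"):
    print(k,"hinge",proj(d,clip(p,0,*CL[k],0,0)).round(),[(c,proj(d,clip(p,0,*CL[k],c)).round().tolist()) for c in(0,.2,.4,.8,1.2,1.57,1.9,2.3)],lm("wrist",f"clip_{k}_edge"))
print("lidcorner",proj(d,lid(p,0,162,103,12)).round(),proj(d,lid(p,0,-2,103,12)).round())
E
```

```text
left_high hinge [449. 298.] [(0, [451.0, 266.0]), (0.2, [453.0, 256.0]), (0.4, [455.0, 248.0]), (0.8, [459.0, 236.0]), (1.2, [462.0, 233.0]), (1.57, [462.0, 241.0]), (1.9, [461.0, 256.0]), (2.3, [457.0, 285.0])] [(0.68, array([452.9, 262.3]))]
left_low hinge [327. 264.] [(0, [344.0, 240.0]), (0.2, [344.0, 231.0]), (0.4, [344.0, 224.0]), (0.8, [342.0, 212.0]), (1.2, [337.0, 209.0]), (1.57, [330.0, 214.0]), (1.9, [323.0, 225.0]), (2.3, [314.0, 248.0])] [(0.84, array([334.5, 217.4]))]
lidcorner [250. 254.] [579. 352.]
```

>>> {"api": "send_rows", "payload": {
  "plan": [
    {"linear":[-0.004,0.001,0.01],"spin":0,"grip":1},
    {"linear":[0,0,0.01],"spin":0,"grip":1},
    {"linear":[0,0,0.01],"spin":0,"grip":1},
    {"linear":[0,0,0.01],"spin":0,"grip":1},
    {"linear":[0,0,0.006],"spin":0,"grip":1},
    {"linear":[0,0,0.006],"spin":0,"grip":1},
    {"linear":[0,0,0.006],"spin":0,"grip":1},
    {"linear":[0,0,0.005],"spin":0,"grip":1},
    {"linear":[0,0,0.005],"spin":0,"grip":1},
    {"linear":[0,0,0.005],"spin":0,"grip":1},
    {"linear":[0,0,0.005],"spin":0,"grip":1},
    {"linear":[0,0,0.005],"spin":0,"grip":1}
  ]
}}

```text
t: 16.85
position: [508.6, 201.5, 66.9]
tcp_rot: [[-0.061, 0.998, -0.0], [0.998, 0.061, 0.0], [0.0, -0.0, -1.0]]
ft_force: [0.4, 0.4, 1.1]
gripper_width: 1.003
grasp_force: 0.5
```

>>> {"api": "send_rows", "payload": {
  "plan": [
    {"linear":[-0.003,0,0],"spin":0,"grip":1},
    {"linear":[-0.002,0,0],"spin":0,"grip":1},
    {"linear":[-0.002,0,0],"spin":0,"grip":1},
    {"linear":[-0.002,0,0],"spin":0,"grip":1},
    {"linear":[-0.001,0,0],"spin":0,"grip":1}
  ]
}}

```text
t: 17.27
position: [509.2, 190.9, 67.4]
tcp_rot: [[-0.06, 0.998, -0.0], [0.998, 0.06, -0.0], [-0.0, -0.0, -1.0]]
ft_force: [-0.5, 1.3, -0.7]
gripper_width: 1.002
grasp_force: 0.6
```

>>> {"api": "send_rows", "payload": {
  "plan": [
    {"linear":[-0.001,0,0],"spin":0,"grip":1},
    {"linear":[-0.001,0,0],"spin":0,"grip":1},
    {"linear":[-0.001,0,0],"spin":0,"grip":1},
    {"linear":[-0.001,0,0],"spin":0,"grip":1}
  ]
}}

```text
t: 17.6
position: [509.5, 188.8, 67.4]
tcp_rot: [[-0.062, 0.998, 0.0], [0.998, 0.062, 0.002], [0.002, 0.0, -1.0]]
ft_force: [0.1, 7.4, -2.0]
gripper_width: 1.001
grasp_force: 3.4
```

>>> {"api": "send_rows", "payload": {
  "plan": [
    {"linear":[-0.001,0,0],"spin":0,"grip":1}
  ]
}}

```text
t: 17.68
position: [509.4, 188.7, 67.4]
tcp_rot: [[-0.063, 0.998, 0.001], [0.998, 0.063, 0.002], [0.002, 0.001, -1.0]]
ft_force: [0.3, 8.1, -3.2]
gripper_width: 0.999
grasp_force: 4.3
```

>>> {"api": "send_rows", "payload": {
  "plan": [
    {"linear":[0.015,0,0],"spin":0,"grip":1},
    {"linear":[0.015,0,0],"spin":0,"grip":1},
    {"linear":[0,0,-0.032],"spin":0,"grip":1},
    {"linear":[0,0,-0.032],"spin":0,"grip":1},
    {"linear":[0,0,-0.032],"spin":0,"grip":1},
    {"linear":[0,0,-0.032],"spin":0,"grip":1},
    {"linear":[-0.03,0.001,0],"spin":0,"grip":1},
    {"linear":[-0.03,0.001,0],"spin":0,"grip":1},
    {"linear":[-0.03,0.002,0],"spin":0,"grip":1},
    {"linear":[-0.03,0.002,0],"spin":0,"grip":1},
    {"linear":[-0.03,0.003,0],"spin":0,"grip":1},
    {"linear":[-0.03,0.003,0],"spin":0,"grip":1}
  ]
}}

```text
t: 18.68
position: [530.6, 35.2, 195.6]
tcp_rot: [[-0.06, 0.998, 0.0], [0.998, 0.06, -0.0], [-0.0, 0.0, -1.0]]
ft_force: [-0.0, 0.2, -0.2]
gripper_width: 1.002
grasp_force: 0.0
```

>>> {"api": "send_rows", "payload": {
  "plan": [
    {"linear":[-0.03,0.003,0],"spin":0,"grip":1},
    {"linear":[-0.03,0.003,0],"spin":0,"grip":1},
    {"linear":[-0.025,0.003,0],"spin":0,"grip":1},
    {"linear":[-0.012,0.003,0],"spin":0,"grip":1},
    {"linear":[0,0,0],"spin":0,"grip":1},
    {"linear":[0,0,0],"spin":0,"grip":1}
  ]
}}

```text
t: 19.18
position: [548.4, -58.6, 195.2]
tcp_rot: [[-0.059, 0.998, -0.0], [0.998, 0.059, 0.0], [0.0, -0.0, -1.0]]
ft_force: [0.3, 0.4, -0.1]
gripper_width: 0.999
grasp_force: 0.0
```

```bash
python3 - <<'E'
from h import *
import cv2
p=[621.8,75.6,.051]
s=r.read_state();x=s['position']; print((Rz(-p[2])@(x-[p[0],p[1],0])).round(1),s['qpos'].round())
sc=vision.capture("scene");sd=vision.capture("side");d=vision.capture("wrist")
for k in CL:
  for n,c in(("scene",sc),("side",sd),("wrist",d)):
    l=lm(n,f"clip_{k}_edge")
    if l:
      print(k,n,round(l[0][0],2),l[0][1].round(),[(a,proj(c,clip(p,0,*CL[k],a)).round().tolist()) for a in(0,1.2,1.57,1.9,2.3)])
E
```

```text
[ -80.1 -130.3  195.2] [ -8.  20.  14. 107.  -6.  53.  12.]
left_low side 0.68 [309. 228.] [(0, [312.0, 226.0]), (1.2, [326.0, 224.0]), (1.57, [329.0, 219.0]), (1.9, [330.0, 214.0]), (2.3, [329.0, 208.0])]
left_high side 0.64 [299. 234.] [(0, [298.0, 229.0]), (1.2, [312.0, 226.0]), (1.57, [315.0, 221.0]), (1.9, [316.0, 216.0]), (2.3, [315.0, 210.0])]
right_low side 0.61 [244. 166.] [(0, [250.0, 187.0]), (1.2, [244.0, 173.0]), (1.57, [246.0, 168.0]), (1.9, [248.0, 165.0]), (2.3, [251.0, 162.0])]
right_low wrist 0.81 [275. 215.] [(0, [298.0, 159.0]), (1.2, [283.0, 208.0]), (1.57, [275.0, 216.0]), (1.9, [267.0, 218.0]), (2.3, [259.0, 213.0])]
right_high scene 0.48 [274. 214.] [(0, [238.0, 209.0]), (1.2, [225.0, 201.0]), (1.57, [224.0, 197.0]), (1.9, [225.0, 193.0]), (2.3, [227.0, 188.0])]
right_high side 0.53 [231. 164.] [(0, [234.0, 187.0]), (1.2, [229.0, 173.0]), (1.57, [230.0, 168.0]), (1.9, [232.0, 165.0]), (2.3, [236.0, 162.0])]
right_high wrist 0.82 [363. 239.] [(0, [386.0, 171.0]), (1.2, [373.0, 227.0]), (1.57, [368.0, 237.0]), (1.9, [364.0, 241.0]), (2.3, [361.0, 236.0])]
```

>>> {"api": "send_rows", "payload": {
  "plan": [
    {"linear":[0,0.001,0.008],"spin":0,"grip":1},
    {"linear":[0,0.001,0.008],"spin":0,"grip":1},
    {"linear":[0,0.001,0.008],"spin":0,"grip":1},
    {"linear":[0,0.001,0.008],"spin":0,"grip":1},
    {"linear":[0,0.002,0.007],"spin":0,"grip":1},
    {"linear":[0,0.003,0.004],"spin":0,"grip":1},
    {"linear":[0,0.003,0.004],"spin":0,"grip":1},
    {"linear":[0,0.003,0.004],"spin":0,"grip":1},
    {"linear":[0,0.003,0.003],"spin":0,"grip":1},
    {"linear":[0,0.003,0.003],"spin":0,"grip":1},
    {"linear":[0,0.003,0.003],"spin":0,"grip":1}
  ]
}}

```text
t: 20.85
position: [572.6, -57.4, 135.1]
tcp_rot: [[-0.061, 0.998, -0.0], [0.998, 0.061, -0.0], [-0.0, -0.0, -1.0]]
ft_force: [-0.8, -1.2, 1.6]
gripper_width: 0.997
grasp_force: 0.8
```

>>> {"api": "send_rows", "payload": {
  "plan": [
    {"linear":[0,0.003,0.004],"spin":0,"grip":1},
    {"linear":[0,0.003,0.004],"spin":0,"grip":1},
    {"linear":[0,0,0.004],"spin":0,"grip":1},
    {"linear":[0,0,0.004],"spin":0,"grip":1},
    {"linear":[0,0,0.004],"spin":0,"grip":1},
    {"linear":[0,0,0.004],"spin":0,"grip":1},
    {"linear":[0,0,0.004],"spin":0,"grip":1},
    {"linear":[0,0,0.004],"spin":0,"grip":1},
    {"linear":[0,0,0.004],"spin":0,"grip":1}
  ]
}}

```text
t: 21.6
position: [578.3, -56.9, 98.8]
tcp_rot: [[-0.061, 0.998, -0.0], [0.998, 0.061, 0.0], [0.0, -0.0, -1.0]]
ft_force: [0.3, -0.4, 0.8]
gripper_width: 1.001
grasp_force: 0.5
```

>>> {"api": "send_rows", "payload": {
  "plan": [
    {"linear":[0.002,0,0],"spin":0,"grip":1},
    {"linear":[0.002,0,0],"spin":0,"grip":1},
    {"linear":[0.002,0,0],"spin":0,"grip":1},
    {"linear":[0.002,0,0],"spin":0,"grip":1},
    {"linear":[0.001,0,0],"spin":0,"grip":1},
    {"linear":[0.001,0,0],"spin":0,"grip":1}
  ]
}}

```text
t: 22.1
position: [577.8, -46.6, 99.3]
tcp_rot: [[-0.061, 0.998, -0.0], [0.998, 0.061, 0.0], [0.0, -0.0, -1.0]]
ft_force: [-0.1, -1.7, -1.2]
gripper_width: 1.006
grasp_force: 1.4
```

>>> {"api": "send_rows", "payload": {
  "plan": [
    {"linear":[0.001,0,0],"spin":0,"grip":1},
    {"linear":[0.001,0,0],"spin":0,"grip":1}
  ]
}}

```text
t: 22.27
position: [577.8, -46.5, 99.4]
tcp_rot: [[-0.059, 0.998, 0.0], [0.998, 0.059, -0.002], [-0.002, 0.0, -1.0]]
ft_force: [0.7, -6.1, -2.4]
gripper_width: 1.001
grasp_force: 3.4
```

>>> {"api": "send_rows", "payload": {
  "plan": [
    {"linear":[0.001,0,0],"spin":0,"grip":1},
    {"linear":[0,0,0],"spin":0,"grip":1},
    {"linear":[-0.017,0,0],"spin":0,"grip":1},
    {"linear":[-0.018,0,0],"spin":0,"grip":1},
    {"linear":[0,-0.01,-0.018],"spin":0,"grip":1},
    {"linear":[0,-0.015,-0.018],"spin":0,"grip":1},
    {"linear":[0,-0.015,-0.015],"spin":0,"grip":1},
    {"linear":[0.005,-0.01,0],"spin":0,"grip":1},
    {"linear":[0.014,-0.006,0],"spin":0,"grip":1},
    {"linear":[0,0,0],"spin":0,"grip":1}
  ]
}}

```text
t: 23.1
position: [521.7, -60.2, 150.7]
tcp_rot: [[-0.063, 0.998, -0.0], [0.998, 0.063, 0.003], [0.003, -0.0, -1.0]]
ft_force: [-2.3, 2.0, -0.4]
gripper_width: 1.002
grasp_force: 0.0
```

```bash
python3 - <<'E'
from h import *
p=[621.8,75.6,.051]
x=r.read_state()['position']; print((Rz(-p[2])@(x-[p[0],p[1],0])).round(1))
E
```

```text
[-106.9 -130.5  150.7]
```

>>> {"api": "send_rows", "payload": {
  "plan": [
    {"linear":[0,0,0.01],"spin":0,"grip":1},
    {"linear":[0,0,0.01],"spin":0,"grip":1},
    {"linear":[0,0,0.01],"spin":0,"grip":1},
    {"linear":[0,0,0.01],"spin":0,"grip":1},
    {"linear":[0,0,0.006],"spin":0,"grip":1},
    {"linear":[0,0,0.006],"spin":0,"grip":1},
    {"linear":[0,0,0.006],"spin":0,"grip":1},
    {"linear":[0,0,0.005],"spin":0,"grip":1},
    {"linear":[0,0,0.005],"spin":0,"grip":1},
    {"linear":[0,0,0.005],"spin":0,"grip":1},
    {"linear":[0,0,0.005],"spin":0,"grip":1},
    {"linear":[0,0,0.005],"spin":0,"grip":1}
  ]
}}

```text
t: 24.1
position: [522.7, -63.4, 66.9]
tcp_rot: [[-0.061, 0.998, 0.0], [0.998, 0.061, -0.0], [-0.0, 0.0, -1.0]]
ft_force: [0.6, 0.1, 1.4]
gripper_width: 0.996
grasp_force: 0.5
```

>>> {"api": "send_rows", "payload": {
  "plan": [
    {"linear":[0.002,0,0],"spin":0,"grip":1},
    {"linear":[0.002,0,0],"spin":0,"grip":1},
    {"linear":[0.002,0,0],"spin":0,"grip":1},
    {"linear":[0.002,0,0],"spin":0,"grip":1},
    {"linear":[0.001,0,0],"spin":0,"grip":1},
    {"linear":[0.001,0,0],"spin":0,"grip":1}
  ]
}}

```text
t: 24.6
position: [522.3, -53.0, 67.5]
tcp_rot: [[-0.061, 0.998, 0.0], [0.998, 0.061, 0.0], [0.0, 0.0, -1.0]]
ft_force: [0.1, -1.2, -0.6]
gripper_width: 0.996
grasp_force: 0.6
```

>>> {"api": "send_rows", "payload": {
  "plan": [
    {"linear":[0.001,0,0],"spin":0,"grip":1},
    {"linear":[0.001,0,0],"spin":0,"grip":1}
  ]
}}

```text
t: 24.77
position: [522.2, -51.3, 67.4]
tcp_rot: [[-0.061, 0.998, 0.0], [0.998, 0.061, -0.0], [-0.0, 0.0, -1.0]]
ft_force: [0.7, -1.7, -0.3]
gripper_width: 1.004
grasp_force: 0.6
```

>>> {"api": "send_rows", "payload": {
  "plan": [
    {"linear":[0.001,0,0],"spin":0,"grip":1},
    {"linear":[0.001,0,0],"spin":0,"grip":1},
    {"linear":[0.001,0,0],"spin":0,"grip":1}
  ]
}}

```text
t: 25.02
position: [522.0, -48.6, 67.3]
tcp_rot: [[-0.06, 0.998, 0.0], [0.998, 0.06, -0.0], [-0.0, 0.0, -1.0]]
ft_force: [0.9, -4.8, -1.6]
gripper_width: 1.004
grasp_force: 2.3
```

>>> {"api": "send_rows", "payload": {
  "plan": [
    {"linear":[0.001,0,0],"spin":0,"grip":1},
    {"linear":[0.001,0,0],"spin":0,"grip":1}
  ]
}}

```text
t: 25.18
position: [522.0, -48.5, 67.4]
tcp_rot: [[-0.058, 0.998, 0.001], [0.998, 0.058, -0.002], [-0.002, 0.001, -1.0]]
ft_force: [2.0, -8.9, -1.8]
gripper_width: 1.004
grasp_force: 4.3
```

Firm stop. Next I withdraw, rise, move back towards the robot and check everything.

>>> {"api": "send_rows", "payload": {
  "plan": [
    {"linear":[-0.015,0,0],"spin":0,"grip":1},
    {"linear":[-0.02,0,0],"spin":0,"grip":1},
    {"linear":[0,-0.01,-0.035],"spin":0,"grip":1},
    {"linear":[0,-0.01,-0.035],"spin":0,"grip":1},
    {"linear":[0,-0.01,-0.035],"spin":0,"grip":1},
    {"linear":[0,-0.01,-0.035],"spin":0,"grip":1},
    {"linear":[0,-0.01,-0.035],"spin":0,"grip":1},
    {"linear":[0,0,-0.035],"spin":0,"grip":1},
    {"linear":[0.03,0,-0.02],"spin":0,"grip":1},
    {"linear":[0.02,0,0],"spin":0,"grip":1},
    {"linear":[0,0,0],"spin":0,"grip":1}
  ]
}}

```text
t: 26.1
position: [471.5, -29.2, 299.2]
tcp_rot: [[-0.067, 0.998, 0.004], [0.998, 0.067, 0.003], [0.003, 0.004, -1.0]]
ft_force: [-0.5, 0.5, -0.5]
gripper_width: 1.002
grasp_force: 0.0
```

```bash
python3 - <<'E'
from h import *
import cv2
p=[621.8,75.6,.051]
print(r.read_state()['position'].round(),r.read_state()['ft_force'].round(1))
sc=vision.capture("scene");sd=vision.capture("side");d=vision.capture("wrist")
for k in CL:
  for n,c in(("scene",sc),("side",sd),("wrist",d)):
    l=lm(n,f"clip_{k}_edge")
    if l: print(k,n,round(l[0][0],2),l[0][1].round(),[(a,proj(c,clip(p,0,*CL[k],a)).round().tolist()) for a in(0,.3,.6,1.57)])
for n,c in(("scene",sc),("side",sd),("wrist",d)): print(n,lm(n,"lid_front"),[(a,proj(c,lid(p,a,162,0,12)).round(1)) for a in (0,.05)])
a=[cv2.resize(x["image"][r0:r0+200,c0:c0+200,::-1],(400,400)) for x,r0,c0 in((sc,100,180),(sd,100,160))]
w=cv2.resize(d["image"][:,:,::-1],(266,200))
cv2.imwrite("pics/e1.png",np.vstack([np.hstack(a),np.pad(w,((0,0),(0,534),(0,0)))]))
E
```

```text
[472. -29. 299.] [-0.5  0.5 -0.5]
left_low side 0.53 [267. 231.] [(0, [312.0, 226.0]), (0.3, [315.0, 228.0]), (0.6, [319.0, 228.0]), (1.57, [329.0, 219.0])]
left_high scene 0.22 [271. 214.] [(0, [311.0, 199.0]), (0.3, [314.0, 198.0]), (0.6, [317.0, 196.0]), (1.57, [320.0, 185.0])]
left_high side 0.65 [295. 235.] [(0, [298.0, 229.0]), (0.3, [301.0, 230.0]), (0.6, [305.0, 230.0]), (1.57, [315.0, 221.0])]
right_low scene 0.57 [237. 206.] [(0, [235.0, 207.0]), (0.3, [231.0, 207.0]), (0.6, [228.0, 205.0]), (1.57, [222.0, 196.0])]
right_high scene 0.58 [236. 207.] [(0, [238.0, 209.0]), (0.3, [234.0, 208.0]), (0.6, [230.0, 207.0]), (1.57, [224.0, 197.0])]
scene [(0.85, array([266.5, 188.1]))] [(0, array([265.4, 188.4])), (0.05, array([265.2, 185.8]))]
side [(0.58, array([295.6, 188.8]))] [(0, array([295.6, 190.3])), (0.05, array([296.6, 187.5]))]
wrist [(0.68, array([307.4,  49. ]))] [(0, array([303.6,  52.5])), (0.05, array([301.1,  52. ]))]
```

View pics/e1.png

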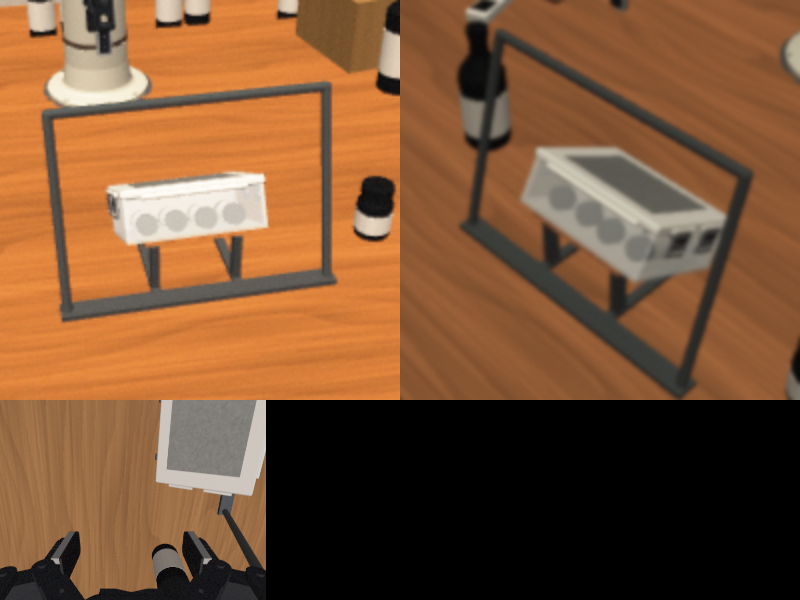

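The lid is flat and all four clips lie against the sides. In the crop the right clips show at (113,205) and the left pair at (678,243) and (708,238). The bottle and jar haven't moved, and the robot is touching nothing, so I'm handing in.

```bash
python3 -c "
from rig import r
print(r.sign_off())"
```

```text
the job is handed in; nothing more can be done
None
```

I shut the lid fully while its clips were still up, then pressed all four clips down flat; the bottle and jar were left untouched, and the job was handed in at about 26 s. The gripper brushed something, most likely the hoop bar, once at about 12 N before I backed it off.

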